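# Shut the gear guard and hold the dead-man lever level

### The job

On the effects table, fold the drive box's hinged cover all the way down so it lies flat on the box and shuts in the gears. Only then press the spring-loaded dead-man lever down until its arm is level (half its travel), and finish with the robot still pressing it and holding it level: do not let go. Never push the lever to its bottom stop, and leave the reel tin, glue bottle, tape roll and clipboard where they are.

Things in the scene. Friction and masses are not known exactly. Their poses are not given: they have to be found in the camera images.
- drive_box: Grey painted open-topped steel box with brass and steel gears inside, fixed to the table: 150 (x) x 160 (y) x 70 mm high, on a 190 x 200 x 6 mm foot plate. Origin at the centre of its underside; its x axis points from the free-edge side to the hinge side of the cover, z up. It may stand left or right and be turned up to 0.35 rad.
- cover (a joint): Hinge angle of the cover, a plain grey plate 150 x 160 mm, 8 mm thick with five dark slots, hinged along the far (+x) top rim of the drive box. 0 = shut, lying flat on the box (a hard stop; its top is then 78 mm above the table); pi/2 = standing upright; 1.95 = leaning back, stop. Starts open, 0.9 to 1.7. The hinge is stiff: the cover stays where it is left; moving it takes about 2 to 4 N at the free edge.
- cover_hinge (a point): Point on the hinge axis at the middle of the cover's width, 70 mm above the table. In the box's frame it is at x = +79 mm and the axis runs along the box's y. The cover's underside lies on this axis and the 8 mm of thickness is on its outer side (upper when shut).
- cover_edge (a point): Middle of the cover's free edge, at mid thickness, 154 mm from the hinge axis; it moves with the cover.
- lever_stand: Lever stand: dark foot plate 200 x 100 x 12 mm (centre 20 mm toward -x of the origin), grey block, two steel cheeks up to 105 mm that carry the pivot; fixed on a wooden plinth 230 x 130 mm whose height differs each time, 5 to 60 mm. Origin under the foot plate (plinth top); the lever points from the pivot along -x, z up. Stands left or right, turned up to 0.45 rad.
- lever (a joint): Angle of the lever, rad. 0 = released, arm rising 0.3 rad above level toward its pad; 0.3 = arm level (half travel); 0.6 = bottom stop, arm 0.3 rad below level. A spring returns it: pressing straight down on the pad needs about 4.5 N to start it, 7 N when level, 10 N at the bottom.
- lever_pad (a point): Centre of the top face of the lever's black pad, 40 x 40 mm, 14 mm thick, at the end of an 18 mm wide steel arm, 100 mm from the pivot axis and 8 mm above the arm's centre line. About 122 mm above the plinth's top when released, 93 mm when level, 63 mm at the bottom. Moves with the lever.
- lever_pivot (a point): Point on the lever's pivot axis, 85 mm above the plinth's top and 30 mm toward +x of the stand's origin; the axis runs along the stand's y.
- reel_tin: Bystander: flat round aluminium tin lying on the table, 90 mm diameter, 30 mm high. Origin at the centre of its underside.
- glue_bottle: Bystander: upright white bottle, 50 mm diameter, 130 mm tall, yellow cap. Origin at the centre of its underside.
- tape_roll: Bystander: brown roll lying flat, outer diameter 100 mm, hole 72 mm, 25 mm high. Origin at the centre of its underside.
- clipboard: Bystander: brown clipboard with paper and a steel clip, 230 x 160 mm, up to 17 mm high, lying flat. Origin at the centre of its underside.

How it is judged:
By the outcome, as a careful person would: the job done as asked, in the order asked, and still so for the second after the job is handed in, while the arm keeps its last pose, push and grip.
It also fails if it takes over 42 s, if anything falls off the work surface, if the arm or the gripper's body presses on something with over 40 N, if the wrist force passes 120 N, or if a joint passes its speed limit or range.

### The arm

A 7-joint arm with a two-finger parallel gripper is mounted at the origin on the work surface. World frame = base frame: x ahead of the robot, y to its left, z up, the work surface at z = 0. Lengths are in mm, angles in degrees, forces in N, time in s.
With the tool pointing down it reaches from about 425 to 1025 mm from the base axis. Payload 3.6 kg.
Tool frame: the origin (TCP) lies midway between the tips of the shut fingers; the grasp point (between the pads) lies 19 mm behind it; z points along the fingers, y is the line along which they close (so a half turn about z gives the same grasp; the last joint's range is limited). The gripper opens to 85 mm and grips with 20 to 120 N. Pads are 22 mm wide; open, the fingers measure 114 mm over their backs; the gripper's body (76 mm by 85 mm) begins 54 mm behind the grasp point. The pads swing forward as they close: fully open they stand 13 mm farther back than shut.
Start: joints at [71.878, 33.873, 2.773, 92.16, -1.908, 54.013, -1.931], TCP at [160.198, -707.083, 231.302] pointing down, gripper open.
Joint ranges: [-153.93, 153.93], [-27.13, 128.08], [-72.61, 78.16], [10.71, 143.7], [-87.88, 267.88], [4.46, 118.87], [-176.78, 176.78]. Speed limits (degrees/s): [147.25, 147.25, 180, 180, 180, 180, 180].

### API

Orientations are given as [roll, pitch, yaw] about the fixed x, y, z axes, in that order (R = Rz(yaw) Ry(pitch) Rx(roll)).
In Python, from rig import env, get_image, get_calibration, workorder gives the robot as it stands.
- The arm moves only by the tool move_arm, never from a script. Its argument "moves" is a list of rows, each a list of 3 entries, a list of its own where there are three numbers: the shift along the world's x, y, z in mm, then the turn, a rotation vector about the world's x, y, z in rad, then the opening in per cent of the stroke, from 0 (shut) to 100 (fully open). A call has 1 to 12 rows; each row shifts and turns the commanded pose from where the row before left it; what a row does not reach is not made up. A row lasts 1/12 s, in which the tool goes at most 41.7 mm and 7.16 degrees, less where a joint would pass 70% of its speed; a pose out of reach is approached as far as the arm can. A call is refused whole if a number of a shift passes 41.7 or a number of a turn 0.125, either way. A call with a gripper value outside its range is refused whole. The fingers move at their own pace and stop on an object; "grip_force" is the grip in N (left out, the last holds). Time passes only in rows, so rows that do not move let the fingers close. It gives the time, the measured TCP pose, the force, the opening and the grip force at its end, in the units of the state.
- env.read_state(): the state, without advancing time (a new reading comes with each control period).
- get_image(name): name is "scene" or "top"; returns the picture (384x512x3 uint8, blue, green, red); there is no depth.
- get_calibration(name): a dict with "camera_matrix" (3x3 intrinsics, pixels), "R" (3x3) and "t" (3): a world point X has camera coordinates R X + t. Camera axes: x right, y down, z forward; pixel columns grow to the right and rows downward; lengths in mm; the calibration is good to about 2 mm. A picture is of the moment at which its call begins. get_calibration takes no time and is no camera call.
- workorder.finish_job(): hands the job in; it is judged then, once.
The state is a dict: "time_s": time; "joints": joint angles; "dq": joint speeds; "effort": joint torques, N m; "eef_pos": TCP position; "ee_rot": TCP orientation; "contact_force": force on the tool from outside, world axes, zero at the start; "torque": the same for the moment, N m; "grip_width": finger opening in mm; "gripper_force": force on a finger pad.
Only numpy, scipy, OpenCV 4.12 (cv2) and the standard library are available. Lean on these libraries where they do the work, as an engineer would, in place of code of your own. Each camera call takes 0.05 s, during which the arm holds its last target. There are 200 camera calls.

## Working session

There is one attempt and no reset: what is moved stays moved. The work goes in short steps, Python scripts to look and compute and a tool call to move; the robot and the scene stay as the last step left them, time stands still between calls to the robot, and variables do not carry over. Pictures are saved under pics/ and viewed, at most 10 in all, crops included, and the job is handed in when it is done.

Besides the shell and the picture viewer there is one more tool, called after "Call:" in YAML: its name, and indented under it one key for each argument. move_arm: Moves the arm, as the interface text tells. Its arguments: {"type":"object","properties":{"moves":{"type":"array"},"grip_force":{"type":"number"}},"required":["moves"]}

```bash
mkdir -p pics
python3 - <<'E'
from rig import env,get_image,get_calibration
import cv2
for n in("scene","top"):
    cv2.imwrite(f"pics/{n}0.png",get_image(n)); c=get_calibration(n); print(n,c)
s=env.read_state();print(s)
E
```

```text
scene {'camera_matrix': array([[488.2414719 ,   0.        , 258.33751632],
       [  0.        , 488.2414719 , 189.66691596],
       [  0.        ,   0.        ,   1.        ]]), 'R': array([[-0.49484136,  0.86881595, -0.01705487],
       [ 0.69586552,  0.38442807, -0.60661869],
       [-0.52048363, -0.31204791, -0.79480997]]), 't': array([ 287.31254978, -333.87474072, 1852.37877159])}
top {'camera_matrix': array([[454.71233193,   0.        , 255.82662121],
       [  0.        , 454.71233193, 187.95433788],
       [  0.        ,   0.        ,   1.        ]]), 'R': array([[ 7.89810665e-04, -9.99930824e-01,  1.17355703e-02],
       [-9.94058880e-01, -2.06237406e-03, -1.08824118e-01],
       [ 1.08840793e-01, -1.15798974e-02, -9.93991744e-01]]), 't': array([  10.67554047,  610.86999537, 1347.2604717 ])}
{'time_s': 0.1, 'joints': array([71.87772307, 33.92061017,  2.76906847, 92.23080787, -1.90774564,
       54.01574959, -1.93118376]), 'dq': array([ 0.0896226 , -0.03879394,  0.07009049, -0.22966841,  0.01339988,
        0.00481933, -0.07959088]), 'effort': array([ 4.35664260e-03, -5.50002193e+01,  1.55305222e+00, -1.98827451e+01,
        9.68822365e-03,  3.74650204e-03,  7.53162652e-06]), 'eef_pos': array([ 160.01073464, -706.32005135,  230.24274094]), 'ee_rot': array([-1.79879210e+02,  7.68470391e-03,  1.27682845e+01]), 'contact_force': array([ 0.94904533,  0.3044855 , -0.37649481]), 'torque': array([-0.04033244, -0.05126849,  0.0328687 ]), 'gripper_force': 0.0, 'grip_width': 85.14108215233749}
```

View pics/scene0.png

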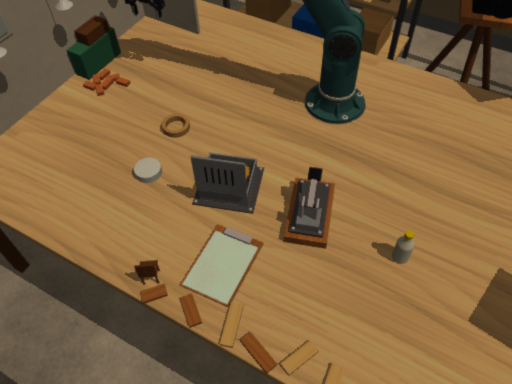

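View pics/top0.png

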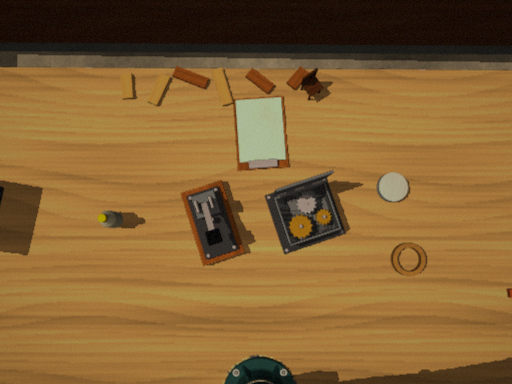

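The box sits at about top pixel (305,213) with its cover upright. The lever stand is near (212,222) and its pad near (214,237). The arm is out of view. Next I'll enlarge both views to read off the corners.

Run:
```python
import cv2,numpy as np
t=cv2.imread("pics/top0.png")[165:275,175:355]
s=cv2.imread("pics/scene0.png")[145:255,185:345]
cv2.imwrite("pics/tc.png",cv2.convertScaleAbs(cv2.resize(t,(792,484),interpolation=cv2.INTER_CUBIC),alpha=1.6,beta=20))
cv2.imwrite("pics/sc.png",cv2.convertScaleAbs(cv2.resize(s,(800,550),interpolation=cv2.INTER_CUBIC),alpha=1.6,beta=20))
```

```text
(no output)
```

View pics/tc.png

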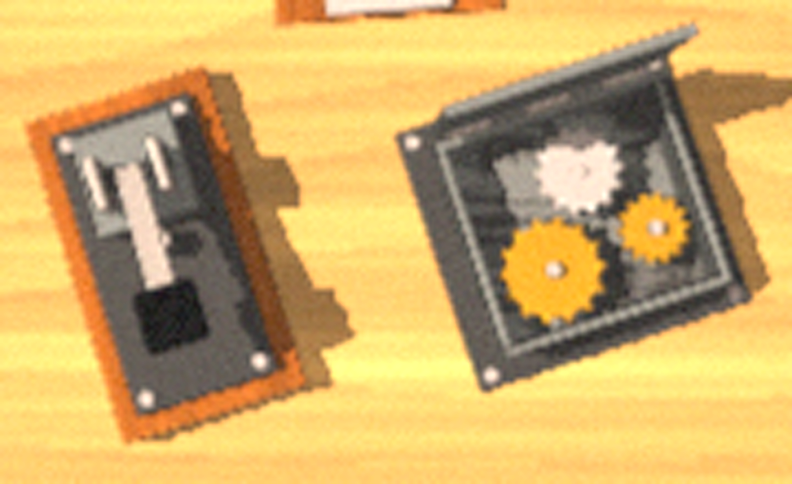

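View pics/sc.png

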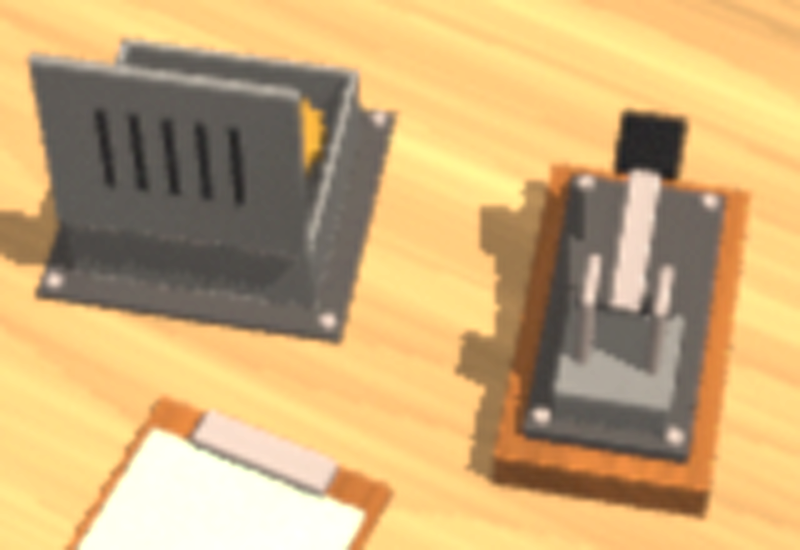

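The enlarged crops show the box foot-plate corners, the cover's free edge, the lever bolts and the pad clearly in both views. I'll triangulate from those.

```bash
cat > h.py <<'E'
import numpy as np,cv2
from rig import get_calibration
C={n:get_calibration(n) for n in("top","scene")}
def P(n):c=C[n];return c["camera_matrix"]@np.c_[c["R"],c["t"]]
def px(n,u): k,o=((4.4,(175,165)) if n=="top" else (5,(185,145))); return (np.array(u,float)+.5)/k-.5+o
def tri(a,b):
    X=cv2.triangulatePoints(P("top"),P("scene"),px("top",a),px("scene",b)).ravel();return X[:3]/X[3]
def pl(n,u,z):
    c=C[n];o=-c["R"].T@c["t"];d=c["R"].T@np.linalg.inv(c["camera_matrix"])@np.r_[px(n,u),1];return o+d*(z-o[2])/d[2]
def proj(n,X):
    q=P(n)@np.r_[X,1];return q[:2]/q[2]
E
python3 - <<'E'
from h import *
np.set_printoptions(precision=1,suppress=True)
print("box corners z6"); 
for u in [(485,390),(750,298),(398,130)]: print(pl("top",u,6))
for u in [(40,297),(342,340),(395,113)]: print(pl("scene",u,6))
print("cover R,L",tri((697,32),(32,60)),tri((441,112),(300,95)))
print("bolts");B=[tri(a,b) for a,b in [((260,361),(586,182)),((146,398),(710,201)),((178,107),(541,414)),((65,145),(675,436))]];print(np.array(B),np.mean(B,0))
print("pad front", tri((150,355),(688,120)),tri((208,340),(625,113)),tri((133,300),(682,178)),tri((195,283),(618,172)))
E
```

```text
box corners z6
[413.6 -77.4   6. ]
[ 477.3 -262.9    6. ]
[594.6 -17.4   6. ]
[ 660.1 -197.3    6. ]
[595.1 -11.    6. ]
[416.  -73.1   6. ]
cover R,L [ 634.  -190.3  214. ] [585.4 -37.  219.5]
bolts
[[434.   77.6  42.6]
 [409.4 153.9  42.4]
 [606.4 134.2  44.4]
 [580.6 210.7  42.8]] [507.6 144.1  43. ]
pad front [439.7 142.3 148.2] [449.3 106.  143.7] [473.7 154.8 137.5] [484.1 117.2 131.9]
```

Results:
- **Box:** centre about (536,-137), yaw 19°, hinge at (611,-111,70), cover roughly upright.
- **Lever:** yaw about 18°, pivot (555,160), plinth about 28 mm, pad about (466,130,150).

I'll shut the fingers and go behind the cover, staying high.

Call:
move_arm:
  moves:
    - [[12, 16, 30], [0, 0, 0.05], 0]
    - [[25, 30.5, 30], [0, 0, 0.06], 0]
    - [[25, 30.5, 20], [0, 0, 0], 0]
    - [[25, 30.5, 0], [0, 0, 0], 0]
    - [[25, 30.5, 0], [0, 0, 0], 0]
    - [[25, 30.5, 0], [0, 0, 0], 0]
    - [[25, 30.5, 0], [0, 0, 0], 0]
    - [[25, 30.5, 0], [0, 0, 0], 0]
    - [[25, 30.5, 0], [0, 0, 0], 0]
    - [[25, 30.5, 0], [0, 0, 0], 0]
    - [[25, 30.5, 0], [0, 0, 0], 0]
    - [[25, 30.5, 0], [0, 0, 0], 0]

```text
time_s: 1.1
eef_pos: [442.3, -360.3, 305.1]
ee_rot: [-180.0, 0.0, 19.1]
contact_force: [1.3, 0.0, 0.3]
grip_width: -0.1
gripper_force: 0.0
```

Call:
move_arm:
  moves:
    - [[25, 30.5, 0], [0, 0, 0], 0]
    - [[25, 30.5, 0], [0, 0, 0], 0]
    - [[25, 30.5, 0], [0, 0, 0], 0]
    - [[25, 30.5, 0], [0, 0, 0], 0]
    - [[25, 30.5, 0], [0, 0, 0], 0]
    - [[25, 30.5, 0], [0, 0, 0], 0]
    - [[25, 30.5, 0], [0, 0, 0], 0]
    - [[25, 30.5, 0], [0, 0, 0], 0]
    - [[13, 15, 0], [0, 0, 0], 0]
    - [[0, 0, 0], [0, 0, 0], 0]

```text
time_s: 1.93
eef_pos: [657.9, -95.4, 304.7]
ee_rot: [-179.8, -0.2, 19.6]
contact_force: [0.0, 1.0, 0.1]
grip_width: 0.1
gripper_force: 0.0
```

Call:
move_arm:
  moves:
    - [[0, 0, -25], [0, 0, 0], 0]
    - [[0, 0, -30], [0, 0, 0], 0]
    - [[0, 0, -30], [0, 0, 0], 0]
    - [[0, 0, -28], [0, 0, 0], 0]
    - [[-9.5, -3.3, 0], [0, 0, 0], 0]
    - [[-9.5, -3.3, 0], [0, 0, 0], 0]
    - [[-9.5, -3.3, 0], [0, 0, 0], 0]
    - [[-9.5, -3.3, 0], [0, 0, 0], 0]
    - [[-9.5, -3.3, -1], [0, 0, 0], 0]
    - [[-9.5, -3.3, -1], [0, 0, 0], 0]

```text
time_s: 2.77
eef_pos: [598.4, -123.6, 192.3]
ee_rot: [179.9, -0.2, 19.1]
contact_force: [1.4, 0.6, -0.4]
grip_width: -0.2
gripper_force: 0.9
```

Run:
```python
from rig import *
import cv2
s=cv2.resize(get_image("scene")[95:225,165:325],(800,650)[:2] and (738,600),interpolation=cv2.INTER_CUBIC)
cv2.imwrite("pics/s1.png",cv2.convertScaleAbs(s,alpha=1.5,beta=20))
s=env.read_state();print(s["eef_pos"],s["contact_force"])
```

```text
[ 595.07617443 -124.66775112  191.52209326] [-0.85111506  0.21880451  0.07577453]
```

View pics/s1.png

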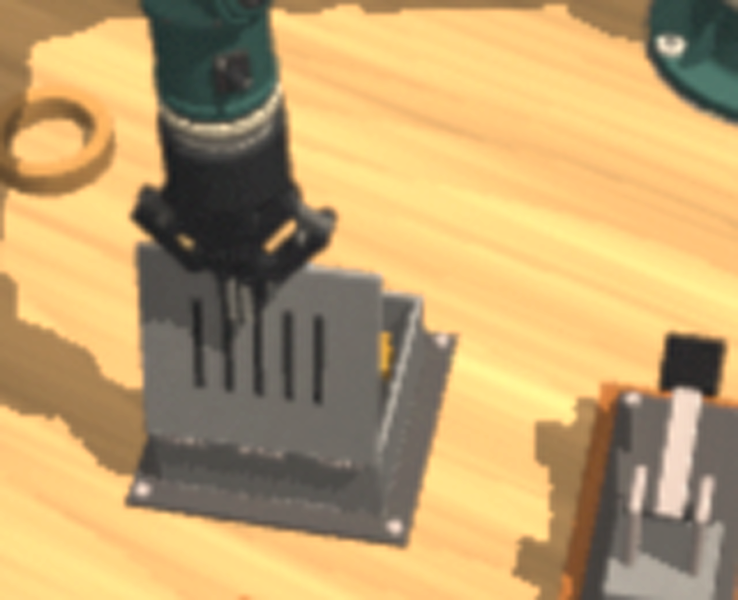

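The shut fingers are on the outer (hinge) side of the cover, at about pixel (245,290). I'll fold it along its arc.

Call:
move_arm:
  moves:
    - [[-11, -3.7, -7], [0, 0, 0], 0]
    - [[-11, -3.7, -7], [0, 0, 0], 0]
    - [[-8.2, -2.8, -6], [0, 0, 0], 0]
    - [[-8.2, -2.8, -6], [0, 0, 0], 0]
    - [[-8.2, -2.8, -6], [0, 0, 0], 0]
    - [[-6.6, -2.3, -8], [0, 0, 0], 0]
    - [[-6.6, -2.3, -8], [0, 0, 0], 0]
    - [[-6.6, -2.3, -8], [0, 0, 0], 0]
    - [[0, 0, 0], [0, 0, 0], 0]

```text
time_s: 3.57
eef_pos: [528.1, -146.1, 132.2]
ee_rot: [-179.9, 0.3, 19.0]
contact_force: [0.2, 0.6, -1.0]
grip_width: -0.1
gripper_force: 0.0
```

Call:
move_arm:
  moves:
    - [[-4.4, -1.5, -9], [0, 0, 0], 0]
    - [[-4.4, -1.5, -9], [0, 0, 0], 0]
    - [[-4.4, -1.5, -9], [0, 0, 0], 0]
    - [[-2, -0.7, -10], [0, 0, 0], 0]
    - [[-2, -0.7, -9], [0, 0, 0], 0]
    - [[0, 0, -6], [0, 0, 0], 0]
    - [[0, 0, -3], [0, 0, 0], 0]
    - [[0, 0, 0], [0, 0, 0], 0]

```text
time_s: 4.23
eef_pos: [513.3, -151.5, 78.5]
ee_rot: [-179.9, 0.1, 19.1]
contact_force: [0.9, 0.2, -0.3]
grip_width: 0.0
gripper_force: 0.0
```

Run:
```python
from rig import *
import cv2
s=cv2.resize(get_image("scene")[95:225,165:325],(738,600),interpolation=cv2.INTER_CUBIC)
cv2.imwrite("pics/s2.png",cv2.convertScaleAbs(s,alpha=1.5,beta=20))
s=env.read_state();print(s["eef_pos"],s["contact_force"])
```

```text
[ 513.86376693 -151.44287684   78.87928884] [-0.08397503 -0.88097924  0.02154872]
```

View pics/s2.png

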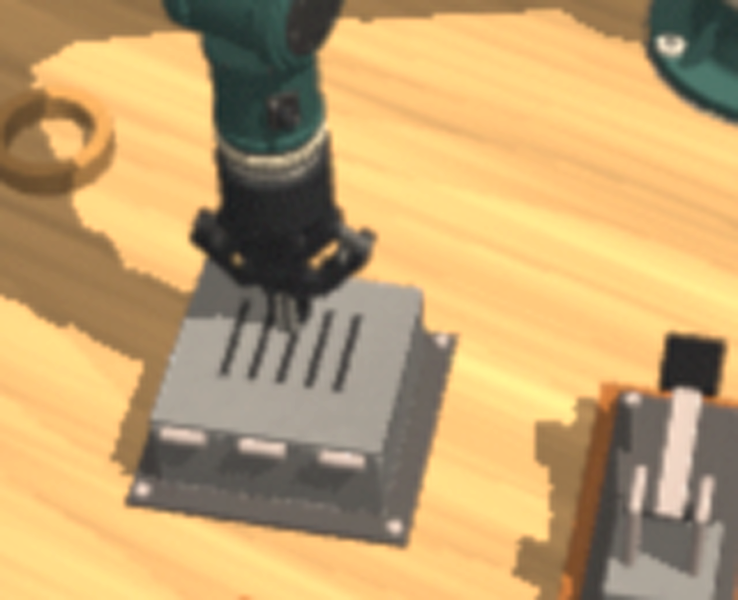

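The cover is down on the box, with the fingers still on its top at about (285,315). I'll press on until the force shows the hard stop.

Call:
move_arm:
  moves:
    - [[0, 0, -2], [0, 0, 0], 0]
    - [[0, 0, -1.5], [0, 0, 0], 0]
    - [[0, 0, 0], [0, 0, 0], 0]

```text
time_s: 4.53
eef_pos: [514.4, -151.5, 77.9]
ee_rot: [180.0, -0.0, 19.1]
contact_force: [-3.8, 0.7, 18.3]
grip_width: 0.4
gripper_force: 9.0
```

The stop is firm: 18 N at z = 77.9, so the cover is shut. Next I'll lift and go above the pad.

Call:
move_arm:
  moves:
    - [[0, 0, 20], [0, 0, 0], 0]
    - [[0, 0, 35], [0, 0, 0], 0]
    - [[0, 0, 35], [0, 0, 0], 0]
    - [[-4, 28, 30], [0, 0, 0], 0]
    - [[-6, 32, 15], [0, 0, 0], 0]
    - [[-6, 32, 0], [0, 0, 0], 0]
    - [[-6, 32, 0], [0, 0, 0], 0]
    - [[-6, 32, 0], [0, 0, 0], 0]
    - [[-6, 32, 0], [0, 0, 0], 0]
    - [[-6, 32, 0], [0, 0, 0], 0]
    - [[-6, 32, 0], [0, 0, 0], 0]
    - [[-5, 28, 0], [0, 0, 0], 0]

```text
time_s: 5.53
eef_pos: [462.5, 130.8, 211.1]
ee_rot: [-180.0, -0.0, 19.2]
contact_force: [0.6, -0.2, -0.7]
grip_width: -0.1
gripper_force: 0.0
```

Call:
move_arm:
  moves:
    - [[0, 0, -10], [0, 0, 0], 0]
    - [[0, 0, -15], [0, 0, 0], 0]
    - [[0, 0, 0], [0, 0, 0], 0]
    - [[0, 0, 0], [0, 0, 0], 0]

```text
time_s: 5.87
eef_pos: [462.5, 127.9, 185.3]
ee_rot: [180.0, 0.1, 19.1]
contact_force: [0.3, -0.5, 0.2]
grip_width: -0.2
gripper_force: 0.0
```

Run:
```python
from rig import *
import cv2
s=cv2.resize(get_image("scene")[95:245,185:365],(720,600),interpolation=cv2.INTER_CUBIC)
cv2.imwrite("pics/s3.png",cv2.convertScaleAbs(s,alpha=1.5,beta=20))
s=env.read_state();print(s["eef_pos"],s["contact_force"])
```

```text
[463.13636962 127.86734725 185.85071605] [-0.10669478 -0.42443451 -0.6946163 ]
```

View pics/s3.png

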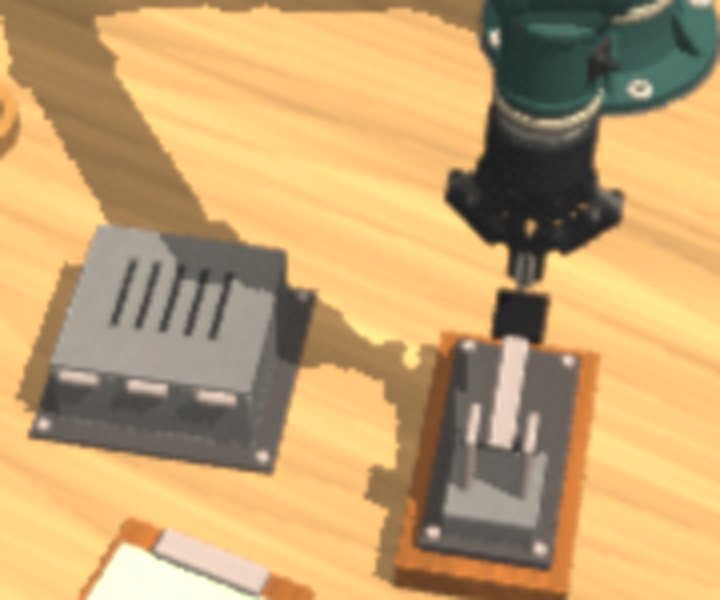

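The cover is shut and flat, and the shut fingers at about (525,270) hover centred over the pad at about (522,310). I'll come down to find contact.

Call:
move_arm:
  moves:
    - [[0, 0, -10], [0, 0, 0], 0]
    - [[0, 0, -10], [0, 0, 0], 0]
    - [[0, 0, -6], [0, 0, 0], 0]
    - [[0, 0, -3], [0, 0, 0], 0]
    - [[0, 0, 0], [0, 0, 0], 0]
    - [[0, 0, 0], [0, 0, 0], 0]

```text
time_s: 6.42
eef_pos: [462.7, 127.9, 156.8]
ee_rot: [180.0, 0.1, 19.1]
contact_force: [-1.5, -1.6, 5.3]
grip_width: -0.2
gripper_force: 2.0
```

Call:
move_arm:
  moves:
    - [[0, 0, -2], [0, 0, 0], 0]
    - [[0, 0, 0], [0, 0, 0], 0]
    - [[0, 0, 0], [0, 0, 0], 0]

```text
time_s: 6.67
eef_pos: [463.3, 128.3, 155.2]
ee_rot: [180.0, -0.0, 19.1]
contact_force: [-2.1, -0.8, 4.1]
grip_width: -0.1
gripper_force: 2.0
```

Call:
move_arm:
  moves:
    - [[0, 0, -2], [0, 0, 0], 0]
    - [[0, 0, 0], [0, 0, 0], 0]
    - [[0, 0, 0], [0, 0, 0], 0]

```text
time_s: 6.92
eef_pos: [463.2, 128.4, 153.1]
ee_rot: [180.0, -0.0, 19.1]
contact_force: [-1.6, -1.1, 5.2]
grip_width: -0.0
gripper_force: 2.1
```

Call:
move_arm:
  moves:
    - [[0, 0, -2], [0, 0, 0], 0]
    - [[0, 0, 0], [0, 0, 0], 0]
    - [[0, 0, 0], [0, 0, 0], 0]

```text
time_s: 7.17
eef_pos: [463.1, 128.4, 151.0]
ee_rot: [180.0, 0.0, 19.1]
contact_force: [-1.6, -1.5, 5.3]
grip_width: -0.1
gripper_force: 2.2
```

Call:
move_arm:
  moves:
    - [[0, 0, -2], [0, 0, 0], 0]
    - [[0, 0, 0], [0, 0, 0], 0]
    - [[0, 0, 0], [0, 0, 0], 0]

```text
time_s: 7.42
eef_pos: [463.0, 128.4, 148.9]
ee_rot: [-180.0, 0.0, 19.1]
contact_force: [-1.3, -1.6, 5.3]
grip_width: 0.1
gripper_force: 2.3
```

Run:
```python
from h import *
np.set_printoptions(precision=1,suppress=True)
print("boxbolts",[tri(*p) for p in [((490,375),(380,118)),((412,143),(328,320)),((655,65),(55,280))]])
print("boxcorner",[tri(*p) for p in [((485,390),(395,113)),((398,130),(342,340))]])
print("plinth",[tri(*p) for p in [((128,440),(748,190)),((27,125),(708,490)),((205,68),(497,460))]])
```

```text
boxbolts [array([423.7, -80.8,   4.4]), array([585.5, -27.1,   4.8]), array([ 641.5, -199.5,    0.9])]
boxcorner [array([412.8, -76.5,   0.8]), array([593.7, -14.9,   1.8])]
plinth [array([380.4, 167.8,  29.9]), array([595.5, 240.1,  26.4]), array([635.6, 118.9,  21.6])]
```

Call:
move_arm:
  moves:
    - [[0, 0, -4], [0, 0, 0], 0]
    - [[0, 0, -4], [0, 0, 0], 0]
    - [[0, 0, -4], [0, 0, 0], 0]
    - [[0, 0, -4], [0, 0, 0], 0]
    - [[0, 0, -3], [0, 0, 0], 0]
    - [[0, 0, -2], [0, 0, 0], 0]
    - [[0, 0, 0], [0, 0, 0], 0]
    - [[0, 0, 0], [0, 0, 0], 0]

```text
time_s: 8.08
eef_pos: [460.9, 127.7, 127.5]
ee_rot: [180.0, 0.3, 19.1]
contact_force: [-4.2, -1.2, 6.1]
grip_width: -0.1
gripper_force: 3.2
```

The triangulation bias checked on the box puts the plinth at about 32 mm, so level should be near z = 125. I'll pin it down by backing off and touching the pad again in fine steps.

Call:
move_arm:
  moves:
    - [[0, 0, 12], [0, 0, 0], 0]
    - [[0, 0, 12], [0, 0, 0], 0]
    - [[0, 0, 10], [0, 0, 0], 0]
    - [[0, 0, 4], [0, 0, 0], 0]
    - [[0, 0, 0], [0, 0, 0], 0]
    - [[0, 0, 0], [0, 0, 0], 0]

```text
time_s: 8.58
eef_pos: [462.5, 128.2, 165.5]
ee_rot: [-180.0, 0.1, 19.1]
contact_force: [-0.6, -0.3, -0.5]
grip_width: -0.0
gripper_force: 0.0
```

Call:
move_arm:
  moves:
    - [[0, 0, -1.5], [0, 0, 0], 0]
    - [[0, 0, 0], [0, 0, 0], 0]
    - [[0, 0, 0], [0, 0, 0], 0]

```text
time_s: 8.83
eef_pos: [462.5, 128.2, 163.6]
ee_rot: [-180.0, 0.1, 19.1]
contact_force: [0.5, 0.3, 0.2]
grip_width: -0.1
gripper_force: 0.0
```

Call:
move_arm:
  moves:
    - [[0, 0, -1.5], [0, 0, 0], 0]
    - [[0, 0, 0], [0, 0, 0], 0]
    - [[0, 0, 0], [0, 0, 0], 0]

```text
time_s: 9.08
eef_pos: [463.0, 128.4, 162.6]
ee_rot: [-180.0, 0.0, 19.1]
contact_force: [-0.0, -0.8, 0.4]
grip_width: 0.2
gripper_force: 0.0
```

Call:
move_arm:
  moves:
    - [[0, 0, -1.5], [0, 0, 0], 0]
    - [[0, 0, 0], [0, 0, 0], 0]
    - [[0, 0, 0], [0, 0, 0], 0]

```text
time_s: 9.33
eef_pos: [463.1, 128.4, 161.3]
ee_rot: [-180.0, 0.0, 19.1]
contact_force: [0.1, 0.3, -0.5]
grip_width: 0.0
gripper_force: 0.0
```

Call:
move_arm:
  moves:
    - [[0, 0, -1.5], [0, 0, 0], 0]
    - [[0, 0, 0], [0, 0, 0], 0]
    - [[0, 0, 0], [0, 0, 0], 0]

```text
time_s: 9.58
eef_pos: [463.1, 128.4, 159.8]
ee_rot: [180.0, 0.0, 19.1]
contact_force: [-0.3, -0.2, -0.4]
grip_width: 0.2
gripper_force: 0.0
```

Call:
move_arm:
  moves:
    - [[0, 0, -1.5], [0, 0, 0], 0]
    - [[0, 0, 0], [0, 0, 0], 0]
    - [[0, 0, 0], [0, 0, 0], 0]

```text
time_s: 9.83
eef_pos: [463.3, 128.5, 158.4]
ee_rot: [-180.0, -0.0, 19.1]
contact_force: [0.4, -0.2, -0.8]
grip_width: -0.0
gripper_force: 0.1
```

Contact is at about z = 157.7, which gives a plinth of about 31.5 mm and level at z ≈ 124.5. I'll press to that height.

Call:
move_arm:
  moves:
    - [[0, 0, -5], [0, 0, 0], 0]
    - [[0, 0, -6], [0, 0, 0], 0]
    - [[0, 0, -6], [0, 0, 0], 0]
    - [[0, 0, -6], [0, 0, 0], 0]
    - [[0, 0, -5], [0, 0, 0], 0]
    - [[0, 0, -4], [0, 0, 0], 0]
    - [[0, 0, -1.5], [0, 0, 0], 0]
    - [[0, 0, 0], [0, 0, 0], 0]
    - [[0, 0, 0], [0, 0, 0], 0]
    - [[0, 0, 0], [0, 0, 0], 0]
    - [[0, 0, 0], [0, 0, 0], 0]

```text
time_s: 10.75
eef_pos: [460.0, 127.2, 124.4]
ee_rot: [180.0, 0.4, 19.1]
contact_force: [-4.6, -1.1, 7.3]
grip_width: 0.3
gripper_force: 3.7
```

Run:
```python
from rig import *
import cv2,numpy as np
a=cv2.resize(get_image("scene")[145:255,270:350],(436,600),interpolation=cv2.INTER_CUBIC)
t=cv2.resize(get_image("top")[165:275,175:240],(355,600),interpolation=cv2.INTER_CUBIC)
cv2.imwrite("pics/s4.png",cv2.convertScaleAbs(np.hstack([a,t]),alpha=1.7,beta=30))
s=env.read_state();print(s["eef_pos"],s["contact_force"],s["torque"])
```

```text
[459.96675451 127.21174945 124.37830001] [-4.9168941  -0.83742166  7.01191488] [-0.27143875  1.05483102 -0.05327254]
```

View pics/s4.png

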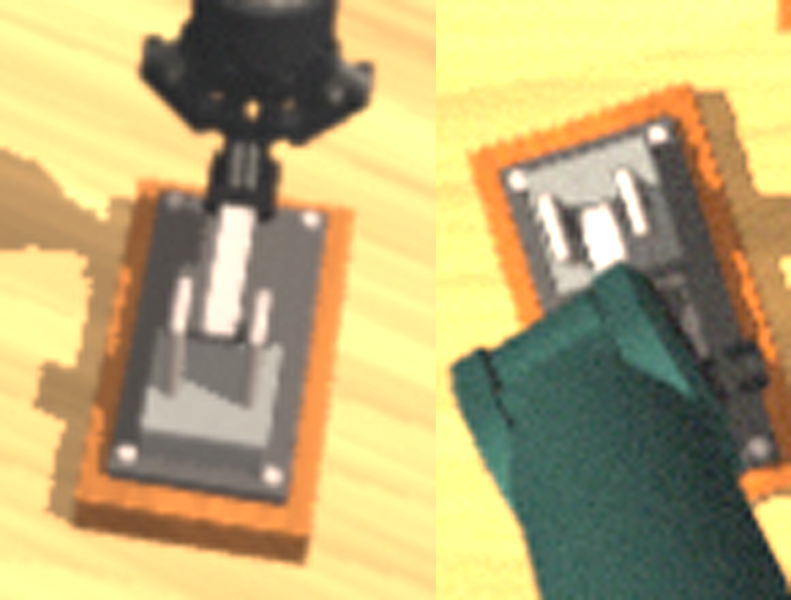

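The fingers press the pad at about (243,190) and the arm looks level. The force is 7.0 N at z = 124.4, which matches level, so I'm handing in.

```bash
python3 -c "
from rig import workorder; print(workorder.finish_job())"
```

```text
the job is handed in; nothing more can be done
None
```

I folded the cover shut against its hard stop, then pressed the lever to level (about 7 N at the pad); the robot was still holding it there when I handed the job in, and the result was not reported.

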